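# File the red binder beside its blue twin in a full rack

## Task

File the loose red binder in the wooden rack, directly to the left of the blue binder of the same size. The row is tight, so first slide the blue binder and whatever stands to its right over towards the sliding book end to open a gap, then slide the red binder in, spine towards you, until it is fully home against the back panel. Finally push the book end back so that the whole row stands snug and upright with every binder home; feel your way, never ram or crush the binders or the rack, and leave the mug, stapler and pen pot alone.

Things in the scene. Friction and masses are not known exactly. Their poses are not given: they have to be found in the camera images.
- rack: Wooden desk rack, fixed to the desk, 190 (x) x 232 (y) mm; front and top open. Origin on the desk under the middle of the base; x points from its open front to its back, y to the left seen from the front, z up. Base top at z = 14 mm, front edge of the base at x = -92 mm. Its upright parts: backpanel behind, cheek (fixed) on the left, bookend (sliding) on the right.
- bookend (a joint): Sliding steel book end at the right of the row; value in m. 0: inner face at rack y = -36 mm (four binders fit exactly); grows as it slides right (rack -y) to a hard stop at 0.038. Snug with five binders: 0.034. Start: 0.0015 to 0.003. Drags with about 4 N friction, no spring, stays where left. The plate spans rack x = -26 to 86 mm, top at z = 151 mm; it cannot tilt.
- bookend_outer (a point): Point on the flat outer (right) face of the book end's plate, at rack x = 30 mm, z = 105 mm; its axes are the rack's. Push here towards rack +y to close the row. Plate and cork are 6 mm thick; below z = 45 mm a foot and two ribs stick out 13 mm to the right.
- binder_red: Loose large ring binder, dark red, upright on the desk left of the rack: 175 deep (x) x 34 thick (y) x 155 mm tall, about 0.3 kg. Origin: middle of the lower edge at its rear (open) side; the spine with label and finger ring is at x = -175 mm. Vertical edges rounded by 3 mm. Home in the rack: origin at rack x = 91 mm, z = 14 mm, same yaw as the rack.
- binder_blue: Dark blue twin of the red binder, same size and frame, standing in the row in any of its four places, spine to the front. Its front 55 mm stand out beyond the small binders beside it, so it can be pinched or pushed there.
- binder_sand: Small sand-coloured binder in the row: 120 mm deep (x from -120 to 0), 34 mm thick (y -17 to 17), 140 mm tall, about 0.2 kg; origin at the middle of the lower rear edge, spine at -x.
- binder_grey: Small grey binder in the row, same size and frame as the sand one.
- binder_black: Small black binder in the row, same size and frame as the sand one.
- cheek: The rack's fixed left cheek; its frame is that of rack. Inner face at y = 100 mm, 12 mm thick, from x = -28 to 90 mm, top at z = 139 mm. With the book end fully out the rack takes five binders (170 mm) and 4 mm over. Sliding several binders and the book end takes 6 to 17 N; pushes on row and rack should stay under about 25 N, and 35 N is too much.
- mug: White mug, 92 x 127 x 95 mm, on the desk left of the red binder; origin under its middle.
- stapler: Red stapler, 34 x 140 x 53 mm, lying on the desk at the near right; origin under its middle.
- pens: Pink pen pot, 82 mm across, 169 mm tall with pens, to the right of the rack; origin under its middle.
- backpanel: The rack's fixed back panel; its frame is that of rack. Inner face at x = 91 mm, top at z = 137 mm.

How it is judged:
On the way, in this order (a step that is already met when the one before it is completed fails the run):
1. the gap is open: the book end has been slid out by at least 33 mm and the red binder is not yet in the row (6 cm or more from its place) (value of joint bookend above 0.033 m and horizontal distance between binder_red and binder_blue above 0.06 m), for 0.2 s.
2. the red binder is home against the back panel (within 2 mm), directly left of the blue one (x of binder_red in the frame of rack above 0.089 m and z of binder_red in the frame of rack below 0.018 m and y of binder_red in the frame of binder_blue between 0.031 and 0.04 m), for 0.2 s.
At the end, for the whole second after the job is handed in: All five binders stand upright (3 degrees) in the rack; the red one is directly left of the blue one, square to the rack, within 2 mm of the back panel; the others are within 6 mm of it; the book end closes the row with at most 1.5 mm of play in all (joint below 0.0355) (value of joint bookend below 0.0355 m and x of binder_red in the frame of rack above 0.089 m and z of binder_red in the frame of rack below 0.018 m and y of binder_red in the frame of binder_blue between 0.031 and 0.037 m and x of each of binder_blue, binder_sand, binder_grey, binder_black in the frame of rack above 0.085 m and angle between each of binder_red, binder_blue, binder_sand, binder_grey, binder_black's own z axis and vertical below 0.05 rad and angle between the x axis of binder_red and the x axis of rack, either way round below 0.05 rad and linear speed of binder_red below 0.01 m/s); the robot touches nothing.
It fails at once if the sliding book end pressed by the gripper or by a binder with more than 35 N (contact force between bookend and the fingers above 35 N or contact force between bookend and binder_red above 35 N or contact force between bookend and binder_blue above 35 N or contact force between bookend and binder_sand above 35 N or contact force between bookend and binder_grey above 35 N or contact force between bookend and binder_black above 35 N).
It fails at once if the row crushed against the left cheek with more than 35 N (contact force between cheek and anything else above 35 N).
It fails at once if a binder rammed against the back panel, or the red binder against another binder, with more than 35 N (contact force between backpanel and anything else above 35 N or contact force between binder_red and binder_blue above 35 N or contact force between binder_red and binder_sand above 35 N or contact force between binder_red and binder_grey above 35 N or contact force between binder_red and binder_black above 35 N).
It fails at once if a binder tipped by more than 20 degrees (angle between any of binder_red, binder_blue, binder_sand, binder_grey, binder_black's own z axis and vertical above 0.35 rad).
It fails at once if the mug, stapler or pen pot moved by more than 2 cm (distance of any of mug, stapler, pens from where it was at the start of the episode above 0.02 m).
It also fails if it takes over 72 s, if anything falls off the work surface, if the arm or the gripper's body presses on something with over 40 N, if the wrist force passes 120 N, or if a joint passes its speed limit or range.

## Robot

A 6-joint arm with a two-finger parallel gripper is mounted at the origin on a cart in front of the work surface, level with it; the furniture and walls round the work are solid. World frame = base frame: x ahead of the robot, y to its left, z up, the work surface at z = 0. Lengths are in m, angles in rad, forces in N, time in s.
With the tool pointing down it reaches from about 0.35 to 0.775 m from the base axis. Payload 7.3 kg.
Tool frame: the origin (TCP) lies at the centre of the arm's flange, where the gripper is bolted on; the fingertips stand 178 mm ahead of it and the grasp point (between the pads) lies 159 mm ahead of it; z points along the fingers, y is the line along which they close (so a half turn about z gives the same grasp; the last joint's range is limited). The gripper opens to 92 mm and grips with 3 to 60 N. Pads are 19 mm wide; open, the fingers measure 130 mm over their backs; the gripper's body (75 mm by 190 mm) begins 47 mm behind the grasp point.
Start: joints at [1.114, 0.342, 1.524, -0, 1.275, -0.146], TCP at [0.161, 0.5, 0.405] pointing down, gripper open.
Joint ranges: [-2.53, 2.53], [-0.77, 2.02], [0.04, 2.7], [-1, 4.14], [0.28, 2.66], [-3.11, 3.11]. Speed limits (rad/s): [2.57, 2.57, 3.14, 3.14, 3.14, 3.14].

## Interface

Orientations are given as [roll, pitch, yaw] about the fixed x, y, z axes, in that order (R = Rz(yaw) Ry(pitch) Rx(roll)).
In Python, from cell import robot, cams, observe gives the robot as it stands (robot), with the cameras (cams) and the readings as plain functions.
- The arm moves only by the shell command python3 drive.py FILE [OPENING] [FORCE], which reads ROWS from the file FILE. ROWS is a JSON list of rows, 1 to 8 of them, each written [[dx, dy, dz], [rx, ry, rz]]: dx, dy, dz in fractions of the full range, 1 being 0.8 m, then a rotation vector rx, ry, rz in a scale on which 1.0 is 4 rad; each row shifts and turns the commanded pose from where the row before left it, along the tool's axes as they then stand; what a row does not reach is not made up. A row lasts 1/12 s, in which the tool goes at most 0.0417 m and 0.125 rad, less where a joint would pass 70% of its speed; a pose out of reach is approached as far as the arm can. OPENING is the finger opening in m, set as the command begins (- or left out keeps the last). The fingers move at their own pace and stop on an object; FORCE is the grip in N (left out, the last holds). Time passes only in rows, so rows that do not move let the fingers close. It prints the time, the measured TCP pose, the force, the opening and the grip force at its end. A shift or turn number past 1, either way, is cut back to 1. Input that does not fit is refused with a message, and nothing moves.
- observe(): the state, without advancing time (a new reading comes with each control period).
- cams.read_camera(name): name is "scene" or "top" or "wrist"; returns a dict with "image" (400x640x3 uint8, red, green, blue), "fx", "fy", "cx", "cy" (pixels), "pose" (4x4, takes a point from camera to world coordinates). Camera axes: x right, y down, z forward; pixel columns grow to the right and rows downward; lengths in m; the calibration is good to about 2 mm. A picture is of the moment at which its call begins. There is no depth.
- robot.hand_in(): hands the job in; it is judged then, once.
The state is a dict: "time": time; "qpos": joint angles; "qvel": joint speeds; "joint_efforts": joint torques, N m; "tool_pos": TCP position; "tool_rot": TCP orientation; "contact_force": force on the tool from outside, world axes, zero at the start; "torque": the same for the moment, N m; "opening": finger opening in m; "grip_force": force on a finger pad.
Only numpy, scipy, OpenCV 4.12 (cv2) and the standard library are available. Lean on these libraries where they do the work, as an engineer would, in place of code of your own. Each camera call takes 0.05 s, during which the arm holds its last target. There are 200 camera calls.

## Working session

There is one attempt and no reset: what is moved stays moved. The work goes in short steps, Python scripts to look and compute and a shell command to move; the robot and the scene stay as the last step left them, time stands still between calls to the robot, and variables do not carry over. Pictures are saved under pics/ and viewed, at most 10 in all, crops included, and the job is handed in when it is done.

```bash
ls; mkdir -p pics
python3 - <<'E'
from cell import robot, cams, observe
import cv2,numpy as np
for n in("scene","top"):
    c=cams.read_camera(n);cv2.imwrite(f"pics/{n}0.png",c["image"][:,:,::-1]);print(n,c["fx"],c["fy"],c["cx"],c["cy"]);print(np.round(c["pose"],4).tolist())
print(observe())
E
```

```text
cell.py
drive.py
pics
scene 424.0290811946905 424.0290811946905 323.19535873442874 197.2928041179228
[[0.82, 0.4276, -0.3804, 1.06], [0.5723, -0.601, 0.558, -0.6209], [0.01, -0.6753, -0.7375, 0.9536], [0.0, 0.0, 0.0, 1.0]]
top 410.8457767431371 410.8457767431371 323.29642156768773 198.03735574488127
[[0.0261, -0.789, 0.6139, -0.2742], [-0.9996, -0.0177, 0.0197, 0.0262], [-0.0046, -0.6142, -0.7892, 1.2557], [0.0, 0.0, 0.0, 1.0]]
{'time': 0.1, 'qpos': array([ 1.11395122e+00,  3.42662833e-01,  1.52492355e+00, -7.45235208e-06,
        1.27539086e+00, -1.45996817e-01]), 'qvel': array([-1.84463300e-03, -1.58691592e-03, -2.16372084e-03, -1.20256476e-03,
       -6.74850078e-04,  8.04566581e-05]), 'joint_efforts': array([ 1.54303460e-03, -4.32014358e+01, -2.44693494e+01,  7.17150606e-02,
        5.26441704e-02, -5.26510428e-05]), 'tool_pos': array([0.1605055 , 0.49973922, 0.40410849]), 'tool_rot': array([-3.14022175e+00, -1.94378241e-04,  2.83074641e+00]), 'contact_force': array([ 0.57011657, -0.59665413, -0.25397658]), 'torque': array([0.00444279, 0.03908083, 0.00422219]), 'grip_force': 0.0, 'opening': 0.09176438064954397}
```

View pics/scene0.png

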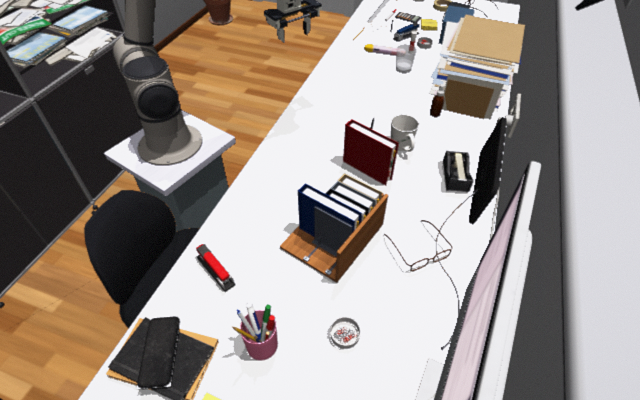

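View pics/top0.png

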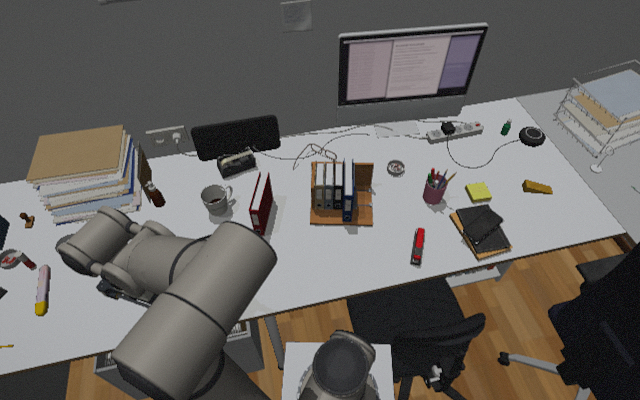

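The scene picture shows the rack near (335,225), the red binder near (370,150), the mug near (403,130), the stapler near (215,265) and the pens near (260,335). In the top view the rack spans about (310-373, 160-222), with blue as the rightmost binder near (348,190), and red stands near (260,203). I'll enlarge both.

Run:
```python
import cv2,numpy as np
a=cv2.imread("pics/top0.png")[150:235,240:385];b=cv2.imread("pics/scene0.png")[110:285,270:420]
cv2.imwrite("pics/topc.png",cv2.resize(a,None,fx=5,fy=5,interpolation=cv2.INTER_CUBIC))
cv2.imwrite("pics/scenec.png",cv2.resize(b,None,fx=3.4,fy=3.4,interpolation=cv2.INTER_CUBIC))
```

```text
(no output)
```

View pics/topc.png

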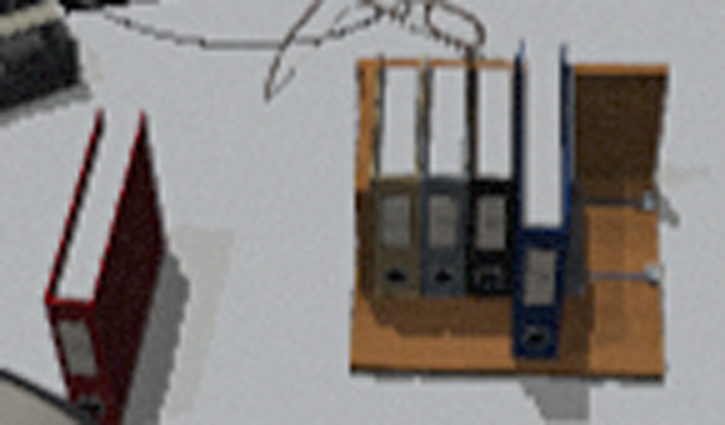

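View pics/scenec.png

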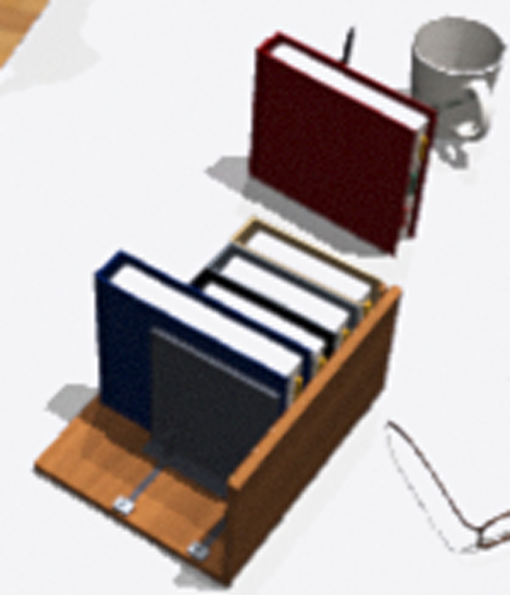

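The crops show the following pixels:
- **Top view:** red's top spans (249,211)-(259,211) at the spine and (260,172)-(269,172) at the rear. Blue's top spans (343,196)-(353,196) at the spine and (344,158)-(353,159) at the rear. The base front runs from (310,224) to (373,225).
- **Row order:** left to right it is sand, grey, black, blue, then the book end, so only blue and the book end need to slide.

Next I'll cast rays.

```bash
cat > h.py <<'E'
import numpy as np
from cell import robot, cams, observe
def ray(c,p,z):
    P=np.array(c["pose"]);d=P[:3,:3]@[(p[0]-c["cx"])/c["fx"],(p[1]-c["cy"])/c["fy"],1];o=P[:3,3]
    return o+d*(z-o[2])/d[2]
E
python3 - <<'E'
from h import *
t=cams.read_camera("top");s=cams.read_camera("scene")
o=lambda p:(240+p[0]/5-.4,150+p[1]/5-.4)
q=lambda p:(270+p[0]/3.4-.35,110+p[1]/3.4-.35)
def show(n,c,f,z,ps):
    a=np.array([ray(c,f(p),z)[:2] for p in ps]);print(n,(a*1000).round().tolist())
    return a
show("red T",t,o,.155,[(47,303),(93,303),(143,112),(98,112)])
show("red S",s,q,.155,[(283,37),(255,48),(413,130),(435,108)])
show("blue T",t,o,.169,[(516,230),(566,230),(563,45),(520,42)])
show("blue S",s,q,.169,[(122,254),(97,270),(292,377),(305,352)])
show("base front T",t,o,.014,[(352,370),(664,375)])
show("base front S",s,q,.014,[(35,467)])
show("panel top T",t,o,.137,[(358,60),(668,65)])
show("panel top S",s,q,.137,[(400,290),(232,485)])
show("sand etc front T z154",t,o,.154,[(376,178),(420,178),(470,178),(514,178)])
E
```

```text
red T [[525.0, 299.0], [526.0, 268.0], [695.0, 254.0], [695.0, 286.0]]
red S [[540.0, 298.0], [528.0, 269.0], [697.0, 254.0], [698.0, 290.0]]
blue T [[583.0, -12.0], [584.0, -46.0], [754.0, -47.0], [757.0, -15.0]]
blue S [[592.0, -17.0], [587.0, -41.0], [761.0, -44.0], [757.0, -19.0]]
base front T [[572.0, 103.0], [573.0, -125.0]]
base front S [[584.0, -128.0]]
panel top T [[766.0, 103.0], [766.0, -126.0]]
panel top S [[771.0, 102.0], [766.0, -126.0]]
sand etc front T z154 [[639.0, 85.0], [639.0, 54.0], [640.0, 19.0], [641.0, -11.0]]
```

Blue is rightmost against the book end, and the measured sizes match the given ones. The rack origin is about (0.667,-0.012) with yaw near 0. Red's origin is about (0.697,0.271) with yaw about -0.085. I'll move over blue's protruding front to pinch it.

Units first: shifts go in shares of 0.8 m and turns go in shares of 4 rad. So -0.1037 rad is -0.0259.

```bash
echo '[[[0,0,0],[0,0,-0.0259]],[[0,0,0],[0,0,-0.0259]],[[0,0,0],[0,0,-0.0259]]]' > m.json && python3 drive.py m.json 0.09 30
echo '[[[-0.0313,-0.0368,0],[0,0,0]],[[-0.0313,-0.0368,0],[0,0,0]],[[-0.0313,-0.0368,0],[0,0,0]],[[-0.0313,-0.0368,0],[0,0,0]],[[-0.0313,-0.0368,0],[0,0,0]],[[-0.0313,-0.0368,0],[0,0,0]]]' > m.json && python3 drive.py m.json
echo '[[[-0.0313,-0.0368,0],[0,0,0]],[[-0.0313,-0.0368,0],[0,0,0]],[[-0.0313,-0.0368,0],[0,0,0]],[[-0.0313,-0.0368,0],[0,0,0]],[[-0.0313,-0.0368,0],[0,0,0]],[[-0.0313,-0.0368,0],[0,0,0]]]' > m.json && python3 drive.py m.json
echo '[[[-0.0313,-0.0368,0],[0,0,0]],[[-0.0313,-0.0368,0],[0,0,0]],[[-0.0313,-0.0368,0],[0,0,0]],[[-0.0313,-0.0368,0],[0,0,0]],[[-0.0313,-0.0368,0],[0,0,0]],[[-0.0313,-0.0368,0],[0,0,0]],[[0,0,0],[0,0,0]],[[0,0,0],[0,0,0]]]' > m.json && python3 drive.py m.json
python3 - <<'E'
from h import *
import cv2
c=cams.read_camera("wrist");cv2.imwrite("pics/w1.png",c["image"][:,:,::-1]);print(c["fx"],c["cx"],c["cy"],np.round(c["pose"],4).tolist())
E
```

```text
time: 0.45
tool_pos: [0.1605, 0.4998, 0.4045]
tool_rot: [-3.141, -0.0, -3.136]
contact_force: [-1.0, -0.2, -0.4]
opening: 0.0902
grip_force: 0.0
time: 0.95
tool_pos: [0.3113, 0.3219, 0.4047]
tool_rot: [3.141, 0.0, -3.141]
contact_force: [0.8, 0.8, -0.6]
opening: 0.0902
grip_force: 0.0
time: 1.45
tool_pos: [0.4615, 0.1454, 0.4047]
tool_rot: [3.141, 0.0, -3.142]
contact_force: [-0.5, 0.9, 0.6]
opening: 0.0897
grip_force: 0.0
time: 2.12
tool_pos: [0.6113, -0.0309, 0.4034]
tool_rot: [3.141, -0.002, 3.139]
contact_force: [-0.1, 0.4, -1.2]
opening: 0.0902
grip_force: 0.0
315.7295689935586 321.24963357155065 195.7926666406544 [[0.002, 0.9648, 0.2629, 0.5404], [1.0, -0.0018, -0.0009, -0.03], [-0.0004, 0.2629, -0.9648, 0.3835], [0.0, 0.0, 0.0, 1.0]]
```

View pics/w1.png

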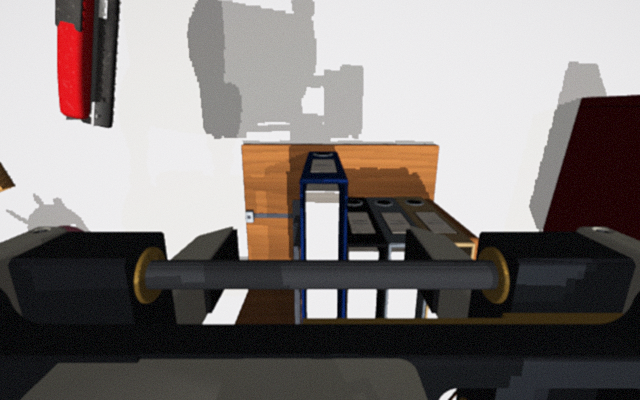

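The wrist view shows blue between the fingers. Its top spine edges are at about (304,183) and (348,183), and the base front corners are at (243,145) and (438,146). I'll refine from these.

Run:
```python
from h import *
c=cams.read_camera("wrist")
for p,z in[((303,183),.169),((348,183),.169),((298,318),.169),((347,318),.169),((242.5,145),.014),((438.5,146),.014)]: print(p,ray(c,p,z).round(4))
```

```text
(303, 183) [ 0.589  -0.0415  0.169 ]
(348, 183) [ 0.589  -0.0101  0.169 ]
(298, 318) [ 0.6982 -0.0472  0.169 ]
(347, 318) [ 0.6982 -0.0085  0.169 ]
(242.5, 145) [ 0.5792 -0.1204  0.014 ]
(438.5, 146) [0.5805 0.1077 0.014 ]
```

Converted, 0.029 m is 0.0363, 0.028 m is 0.035.

```bash
echo '[[[0,0,0.0363],[0,0,0]],[[0,0,0.0363],[0,0,0]],[[0,0,0.0363],[0,0,0]],[[0,0,0.035],[0,0,0]],[[0,0,0],[0,0,0]]]' > m.json && python3 drive.py m.json 
echo '[[[0,0,0],[0,0,0]],[[0,0,0],[0,0,0]],[[0,0,0],[0,0,0]],[[0,0,0],[0,0,0]],[[0,0,0],[0,0,0]],[[0,0,0],[0,0,0]],[[0,0,0],[0,0,0]],[[0,0,0],[0,0,0]]]' > m.json && python3 drive.py m.json 0.02 15
echo '[[[0,0,0],[0,0,0]],[[0,0,0],[0,0,0]],[[0,0,0],[0,0,0]],[[0,0,0],[0,0,0]]]' > m.json && python3 drive.py m.json 0.02 50
```

```text
time: 2.63
tool_pos: [0.6083, -0.0273, 0.2847]
tool_rot: [3.14, -0.01, -3.139]
contact_force: [-1.1, 0.9, -1.0]
opening: 0.09
grip_force: 0.0
time: 3.3
tool_pos: [0.6107, -0.0293, 0.2899]
tool_rot: [3.142, 0.0, -3.141]
contact_force: [-0.4, -0.3, 1.4]
opening: 0.0414
grip_force: 0.0
time: 3.63
tool_pos: [0.6107, -0.0293, 0.2897]
tool_rot: [-3.142, 0.0, -3.141]
contact_force: [-0.8, -0.2, 0.4]
opening: 0.0335
grip_force: 50.0
```

Converted, -0.003 m is -0.0038.

```bash
echo '[[[0,-0.0038,0],[0,0,0]],[[0,-0.0038,0],[0,0,0]],[[0,-0.0038,0],[0,0,0]],[[0,-0.0038,0],[0,0,0]]]' > m.json && python3 drive.py m.json
echo '[[[0,-0.0038,0],[0,0,0]],[[0,-0.0038,0],[0,0,0]],[[0,-0.0038,0],[0,0,0]],[[0,-0.0038,0],[0,0,0]]]' > m.json && python3 drive.py m.json
echo '[[[0,-0.0038,0],[0,0,0]],[[0,-0.0038,0],[0,0,0]],[[0,-0.0038,0],[0,0,0]],[[0,0,0],[0,0,0]]]' > m.json && python3 drive.py m.json
```

```text
time: 3.97
tool_pos: [0.6106, -0.04, 0.2898]
tool_rot: [3.139, -0.0, -3.14]
contact_force: [0.2, 7.5, 2.2]
opening: 0.0335
grip_force: 50.0
time: 4.3
tool_pos: [0.6106, -0.0519, 0.2898]
tool_rot: [3.139, -0.0, -3.14]
contact_force: [-1.1, 7.8, 2.6]
opening: 0.034
grip_force: 50.0
time: 4.63
tool_pos: [0.6106, -0.0614, 0.2898]
tool_rot: [3.139, -0.0, -3.141]
contact_force: [-0.9, 4.9, 1.9]
opening: 0.0337
grip_force: 50.0
```

```bash
for i in 1 2; do :; done
echo '[[[0,-0.0013,0],[0,0,0]],[[0,-0.0013,0],[0,0,0]],[[0,0,0],[0,0,0]]]' > m.json && python3 drive.py m.json
echo '[[[0,-0.0013,0],[0,0,0]],[[0,0,0],[0,0,0]]]' > m.json && python3 drive.py m.json
echo '[[[0,-0.0013,0],[0,0,0]],[[0,0,0],[0,0,0]]]' > m.json && python3 drive.py m.json
```

```text
time: 4.88
tool_pos: [0.6106, -0.063, 0.2898]
tool_rot: [3.139, -0.001, -3.14]
contact_force: [-0.5, 6.8, 3.1]
opening: 0.0337
grip_force: 50.0
time: 5.05
tool_pos: [0.6106, -0.0639, 0.2898]
tool_rot: [3.139, -0.001, -3.14]
contact_force: [-1.6, 6.5, 2.8]
opening: 0.0338
grip_force: 50.0
time: 5.22
tool_pos: [0.6106, -0.0649, 0.2898]
tool_rot: [3.139, -0.001, -3.14]
contact_force: [-2.0, 6.7, 1.8]
opening: 0.034
grip_force: 50.0
```

Converted, -0.001 m is -0.0013.

```bash
echo '[[[0,-0.0013,0],[0,0,0]],[[0,0,0],[0,0,0]]]' > m.json && python3 drive.py m.json
echo '[[[0,-0.0006,0],[0,0,0]],[[0,0,0],[0,0,0]]]' > m.json && python3 drive.py m.json
echo '[[[0,-0.0006,0],[0,0,0]],[[0,0,0],[0,0,0]]]' > m.json && python3 drive.py m.json
```

```text
time: 5.38
tool_pos: [0.6106, -0.0659, 0.2898]
tool_rot: [3.139, -0.001, -3.14]
contact_force: [-1.1, 6.9, 2.1]
opening: 0.0334
grip_force: 50.0
time: 5.55
tool_pos: [0.6105, -0.0664, 0.2898]
tool_rot: [3.139, -0.001, -3.14]
contact_force: [-1.3, 7.7, 2.3]
opening: 0.034
grip_force: 50.0
time: 5.72
tool_pos: [0.6106, -0.0668, 0.2898]
tool_rot: [3.138, -0.001, -3.14]
contact_force: [-1.4, 8.3, 2.6]
opening: 0.0341
grip_force: 50.0
```

Converted, -0.0005 m is -0.0006.

```bash
echo '[[[0,-0.0006,0],[0,0,0]],[[0,0,0],[0,0,0]]]' > m.json && python3 drive.py m.json
echo '[[[0,-0.0006,0],[0,0,0]],[[0,0,0],[0,0,0]]]' > m.json && python3 drive.py m.json
python3 - <<'E'
from h import *
import cv2
c=cams.read_camera("scene");a=c["image"][110:285,270:420,::-1]
cv2.imwrite("pics/s2.png",cv2.resize(a,None,fx=3.4,fy=3.4,interpolation=cv2.INTER_CUBIC))
E
```

```text
time: 5.88
tool_pos: [0.6106, -0.0669, 0.2898]
tool_rot: [3.138, -0.001, -3.14]
contact_force: [-1.5, 9.8, 2.8]
opening: 0.0336
grip_force: 50.0
time: 6.05
tool_pos: [0.6106, -0.067, 0.2898]
tool_rot: [3.137, -0.001, -3.14]
contact_force: [-1.1, 11.7, 3.1]
opening: 0.0337
grip_force: 50.0
```

View pics/s2.png

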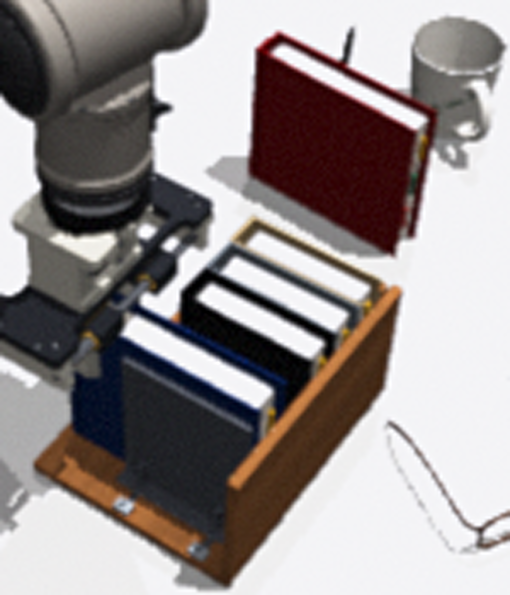

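The book end is at its stop: position has stalled and force is rising. The picture shows the gap open between black and blue, with red untouched. This contact puts the rack's y at about -0.010. I'll release, lift and go to red.

Converted, 0.001 m is 0.0013.

```bash
echo '[[[0,0.0013,0],[0,0,0]],[[0,0,0],[0,0,0]],[[0,0,0],[0,0,0]],[[0,0,0],[0,0,0]],[[0,0,0],[0,0,0]]]' > m.json && python3 drive.py m.json 0.09
echo '[[[0,0,-0.0375],[0,0,0]],[[0,0,-0.0375],[0,0,0]],[[0,0,-0.0375],[0,0,0]],[[0,0,-0.0313],[0,0,0]]]' > m.json && python3 drive.py m.json
echo '[[[0.0038,0.0435,0],[0,0,0]],[[0.0038,0.0435,0],[0,0,0]],[[0.0038,0.0435,0],[0,0,0]],[[0.0038,0.0435,0],[0,0,0]],[[0.0038,0.0435,0],[0,0,0]]]' > m.json && python3 drive.py m.json
echo '[[[0.0038,0.0435,0],[0,0,0]],[[0.0038,0.0435,0],[0,0,0]],[[0.0038,0.0435,0],[0,0,0]],[[0.0038,0.0435,0],[0,0,0]],[[0.0038,0.0435,0],[0,0,0]],[[0,0,0],[0,0,0.0213]],[[0,0,0],[0,0,0]]]' > m.json && python3 drive.py m.json
python3 - <<'E'
from h import *
import cv2
c=cams.read_camera("wrist");cv2.imwrite("pics/w3.png",c["image"][:,:,::-1]);print(c["fx"],c["cx"],c["cy"],np.round(c["pose"],4).tolist())
E
```

```text
time: 6.52
tool_pos: [0.6107, -0.0686, 0.2897]
tool_rot: [-3.141, -0.0, 3.141]
contact_force: [0.5, -0.4, -0.0]
opening: 0.0624
grip_force: 0.0
time: 6.85
tool_pos: [0.6107, -0.0685, 0.4069]
tool_rot: [-3.141, 0.002, 3.141]
contact_force: [0.9, 0.2, -0.8]
opening: 0.0879
grip_force: 0.0
time: 7.27
tool_pos: [0.5953, 0.1069, 0.4048]
tool_rot: [-3.142, 0.0, 3.141]
contact_force: [0.9, -1.0, -0.1]
opening: 0.0898
grip_force: 0.0
time: 7.85
tool_pos: [0.5801, 0.2816, 0.4043]
tool_rot: [-3.141, -0.0, 3.057]
contact_force: [-0.4, -0.7, 0.2]
opening: 0.0898
grip_force: 0.0
315.7295689935586 321.24963357155065 195.7926666406544 [[0.0839, 0.961, 0.2634, 0.5095], [0.9965, -0.0807, -0.0231, 0.2884], [-0.001, 0.2644, -0.9644, 0.3843], [0.0, 0.0, 0.0, 1.0]]
```

View pics/w3.png

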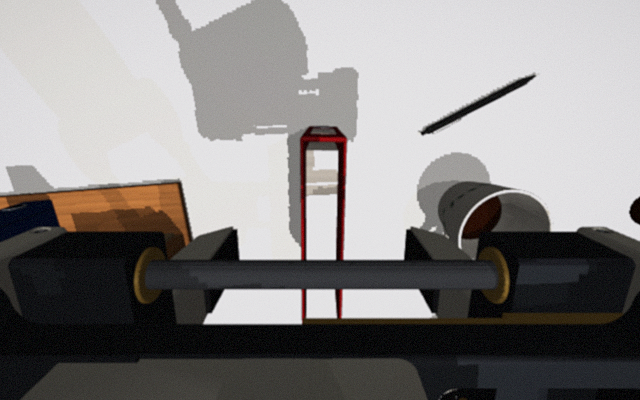

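Red sits between the fingers, centred at column 323 with its spine at rows 128-140, and parallel to the tool. The mug's lip is at (442,205). I'll check the distances.

Run:
```python
from h import *
c=cams.read_camera("wrist")
for p,z in[((301,138),.155),((347,138),.155),((302,315),.155),((342,315),.155),((442,205),.095)]: print(p,ray(c,p,z).round(4))
```

```text
(301, 138) [0.5284 0.2704 0.155 ]
(347, 138) [0.5311 0.3033 0.155 ]
(302, 315) [0.6747 0.2568 0.155 ]
(342, 315) [0.6774 0.2903 0.155 ]
(442, 205) [0.6074 0.3945 0.095 ]
```

Converted, 0.029 m is 0.0363, 0.028 m is 0.035.

```bash
echo '[[[0,0,0.0363],[0,0,0]],[[0,0,0.0363],[0,0,0]],[[0,0,0.0363],[0,0,0]],[[0,0,0.035],[0,0,0]],[[0,0,0],[0,0,0]]]' > m.json && python3 drive.py m.json 0.06
echo '[[[0,0,0],[0,0,0]],[[0,0,0],[0,0,0]],[[0,0,0],[0,0,0]],[[0,0,0],[0,0,0]],[[0,0,0],[0,0,0]],[[0,0,0],[0,0,0]]]' > m.json && python3 drive.py m.json 0.02 15
echo '[[[0,0,0],[0,0,0]],[[0,0,0],[0,0,0]],[[0,0,0],[0,0,0]]]' > m.json && python3 drive.py m.json 0.02 50
echo '[[[0,0,-0.0125],[0,0,0]],[[0,0,-0.0125],[0,0,0]],[[0,0,-0.0125],[0,0,0]],[[0,0,-0.0125],[0,0,0]],[[0,0,0],[0,0,0]],[[0,0,0],[0,0,0]]]' > m.json && python3 drive.py m.json
```

```text
time: 8.37
tool_pos: [0.5796, 0.2776, 0.2838]
tool_rot: [-3.137, -0.01, 3.056]
contact_force: [-1.4, -0.3, 0.2]
opening: 0.0627
grip_force: 0.0
time: 8.87
tool_pos: [0.581, 0.2803, 0.2916]
tool_rot: [3.139, 0.003, 3.057]
contact_force: [0.4, 2.0, 5.5]
opening: 0.034
grip_force: 15.0
time: 9.12
tool_pos: [0.581, 0.2803, 0.2915]
tool_rot: [3.14, 0.003, 3.057]
contact_force: [-0.3, 2.1, 5.8]
opening: 0.0337
grip_force: 49.9
time: 9.62
tool_pos: [0.5807, 0.2798, 0.3307]
tool_rot: [3.141, 0.001, 3.057]
contact_force: [-0.1, -0.0, -3.4]
opening: 0.0337
grip_force: 49.9
```

Converted, 0.03 m is 0.0375, 0.025 m is 0.0313, -0.08 rad is -0.02.

```bash
echo '[[[0,0,0],[0,0,-0.02]],[[0.0313,0,0],[0,0,0]],[[0.0375,0,0],[0,0,0]],[[0.0375,0,0],[0,0,0]],[[0.0375,0,0],[0,0,0]],[[0.0375,0,0],[0,0,0]],[[0,0,0],[0,0,0]]]' > m.json && python3 drive.py m.json
echo '[[[0,-0.05,0],[0,0,0]],[[0,-0.05,0],[0,0,0]],[[0,-0.05,0],[0,0,0]],[[0,-0.05,0],[0,0,0]],[[0,-0.05,0],[0,0,0]],[[0,-0.05,0],[0,0,0]],[[0,-0.05,0],[0,0,0]],[[0,-0.0388,0],[0,0,0]]]' > m.json && python3 drive.py m.json
echo '[[[0,0,0],[0,0,0]],[[0,0,0],[0,0,0]]]' > m.json && python3 drive.py m.json
python3 - <<'E'
from h import *
import cv2
c=cams.read_camera("top");a=c["image"][150:270,280:400,::-1]
cv2.imwrite("pics/t4.png",cv2.resize(a,None,fx=5,fy=5,interpolation=cv2.INTER_CUBIC))
E
```

```text
time: 10.2
tool_pos: [0.4304, 0.2802, 0.3287]
tool_rot: [-3.139, -0.007, 3.139]
contact_force: [-1.3, -0.2, -3.3]
opening: 0.0339
grip_force: 50.0
time: 10.87
tool_pos: [0.4337, -0.0332, 0.3296]
tool_rot: [-3.141, -0.0, 3.136]
contact_force: [1.0, 1.0, -3.2]
opening: 0.0338
grip_force: 50.0
time: 11.03
tool_pos: [0.4341, -0.0322, 0.3295]
tool_rot: [3.141, -0.001, 3.133]
contact_force: [0.5, -0.4, -3.9]
opening: 0.0334
grip_force: 50.0
```

View pics/t4.png

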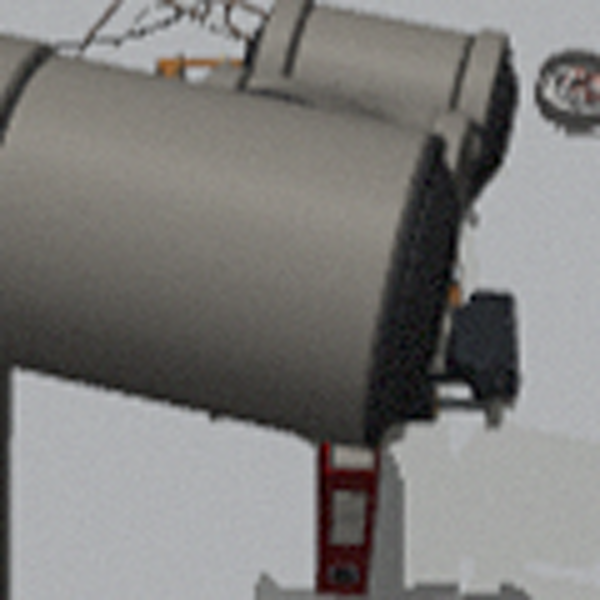

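The top view is blocked by the arm; only red's spine is visible, under the gripper. I'll go in by feel, starting with a small y and yaw correction and lowering to 10 mm above the base.

Converted, -0.02 m is -0.025, -0.012 m is -0.015, -0.004 rad is -0.001.

```bash
echo '[[[0,0.0025,0.0088],[0,0,-0.001]],[[0,0,0.0088],[0,0,0]],[[-0.025,0,0],[0,0,0]],[[-0.025,0,0],[0,0,0]],[[-0.025,0,0],[0,0,0]],[[-0.015,0,0],[0,0,0]],[[0,0,0],[0,0,0]],[[0,0,0],[0,0,0]]]' > m.json && python3 drive.py m.json
echo '[[[-0.005,0,0],[0,0,0]],[[-0.005,0,0],[0,0,0]],[[-0.005,0,0],[0,0,0]],[[-0.005,0,0],[0,0,0]]]' > m.json && python3 drive.py m.json
echo '[[[-0.005,0,0],[0,0,0]],[[-0.005,0,0],[0,0,0]],[[0,0,0],[0,0,0]]]' > m.json && python3 drive.py m.json
```

```text
time: 11.75
tool_pos: [0.506, -0.0274, 0.3145]
tool_rot: [3.141, -0.002, -3.14]
contact_force: [0.2, 0.6, -4.6]
opening: 0.0342
grip_force: 50.0
time: 12.08
tool_pos: [0.5223, -0.0285, 0.3158]
tool_rot: [3.142, 0.0, 3.141]
contact_force: [-0.5, -0.5, -4.0]
opening: 0.0338
grip_force: 50.0
time: 12.33
tool_pos: [0.5309, -0.0287, 0.3158]
tool_rot: [-3.142, 0.001, 3.141]
contact_force: [0.7, -0.3, -3.7]
opening: 0.0338
grip_force: 50.0
```

Converted, -0.004 m is -0.005, -0.0005 m is -0.0006.

```bash
echo '[[[-0.005,-0.0006,0],[0,0,0]],[[-0.005,-0.0006,0],[0,0,0]],[[-0.005,0,0],[0,0,0]],[[0,0,0],[0,0,0]]]' > m.json && python3 drive.py m.json
echo '[[[-0.005,0,0],[0,0,0]],[[-0.005,0,0],[0,0,0]],[[-0.005,0,0],[0,0,0]],[[0,0,0],[0,0,0]]]' > m.json && python3 drive.py m.json
echo '[[[-0.005,0,0],[0,0,0]],[[-0.005,0,0],[0,0,0]],[[-0.0038,0,0],[0,0,0]],[[0,0,0],[0,0,0]]]' > m.json && python3 drive.py m.json
```

```text
time: 12.67
tool_pos: [0.5429, -0.0297, 0.3158]
tool_rot: [-3.142, 0.001, 3.141]
contact_force: [-0.1, 0.8, -3.2]
opening: 0.0338
grip_force: 50.0
time: 13.0
tool_pos: [0.5549, -0.0296, 0.3158]
tool_rot: [-3.142, 0.001, 3.141]
contact_force: [-0.6, -0.9, -3.1]
opening: 0.0339
grip_force: 50.0
time: 13.33
tool_pos: [0.5658, -0.0296, 0.3157]
tool_rot: [-3.142, 0.001, 3.141]
contact_force: [-0.6, -0.0, -3.3]
opening: 0.0336
grip_force: 50.0
```

Converted, 0.003 m is 0.0038, 0.002 m is 0.0025.

```bash
echo '[[[0,0,0.0038],[0,0,0]],[[0,0,0.0038],[0,0,0]],[[0,0,0.0025],[0,0,0]],[[0,0,0],[0,0,0]]]' > m.json && python3 drive.py m.json
echo '[[[0,0,0.0013],[0,0,0]],[[0,0,0],[0,0,0]]]' > m.json && python3 drive.py m.json
echo '[[[0,0,0.0013],[0,0,0]],[[0,0,0],[0,0,0]]]' > m.json && python3 drive.py m.json
```

```text
time: 13.67
tool_pos: [0.5648, -0.0296, 0.307]
tool_rot: [3.141, -0.001, 3.141]
contact_force: [-0.8, -0.4, -3.1]
opening: 0.0334
grip_force: 50.0
time: 13.83
tool_pos: [0.5651, -0.0296, 0.3066]
tool_rot: [3.141, -0.0, 3.141]
contact_force: [-0.4, -0.7, -3.6]
opening: 0.0337
grip_force: 50.0
time: 14.0
tool_pos: [0.5652, -0.0296, 0.3057]
tool_rot: [3.142, 0.0, 3.141]
contact_force: [-0.2, 0.5, -3.5]
opening: 0.034
grip_force: 50.0
```

Run:
```python
from h import *
import cv2
c=cams.read_camera("scene");a=c["image"][110:285,270:420,::-1]
cv2.imwrite("pics/s5.png",cv2.resize(a,None,fx=3.4,fy=3.4,interpolation=cv2.INTER_CUBIC))
```

```text
(no output)
```

View pics/s5.png

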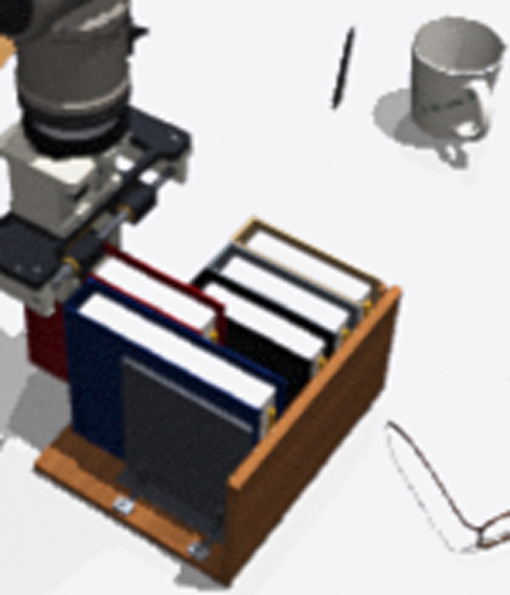

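The picture shows red's rear end standing in the gap between black and blue, with its top rear corner near (222,310) in the crop. I'll set it down.

Converted, 0.001 m is 0.0013.

```bash
echo '[[[0,0,0.0013],[0,0,0]],[[0,0,0],[0,0,0]]]' > m.json && python3 drive.py m.json
echo '[[[0,0,0.0013],[0,0,0]],[[0,0,0],[0,0,0]]]' > m.json && python3 drive.py m.json
```

```text
time: 14.22
tool_pos: [0.5651, -0.0296, 0.3055]
tool_rot: [-3.141, 0.001, 3.141]
contact_force: [-3.2, -0.2, 2.6]
opening: 0.034
grip_force: 50.0
time: 14.38
tool_pos: [0.565, -0.0295, 0.3055]
tool_rot: [-3.141, 0.001, 3.141]
contact_force: [-5.5, 0.3, 10.1]
opening: 0.0335
grip_force: 50.0
```

Converted, -0.0015 m is -0.0019.

```bash
echo '[[[0,0,-0.0019],[0,0,0]],[[0,0,0],[0,0,0]],[[0,0,0],[0,0,0]],[[0,0,0],[0,0,0]],[[0,0,0],[0,0,0]]]' > m.json && python3 drive.py m.json 0.056 20
echo '[[[0,0,-0.0375],[0,0,0]],[[0,0,-0.05],[0,0,0]],[[0,0,-0.0375],[0,0,0]],[[0,0,-0.0375],[0,0,0]],[[0.05,0.0025,0],[0,0,0]],[[0.05,0.0025,0],[0,0,0]],[[0.05,0.0025,0],[0,0,0]]]' > m.json && python3 drive.py m.json
echo '[[[0.05,0,0],[0,0,0]],[[0.04,0,0],[0,0,0]],[[0,0,0],[0,-0.03,0]],[[0,0,0],[0,-0.03,0]],[[0,0,0],[0,-0.03,0]],[[0,0,0],[0,-0.03,0]],[[0,0,0],[0,-0.03,0]],[[0,0,0],[0,-0.03,0]]]' > m.json && python3 drive.py m.json 0
echo '[[[0,0,0],[0,0,0]],[[0,0,0],[0,0,0]]]' > m.json && python3 drive.py m.json
```

```text
time: 14.8
tool_pos: [0.5652, -0.0297, 0.305]
tool_rot: [3.141, 0.0, 3.141]
contact_force: [-0.5, 0.6, -0.2]
opening: 0.0554
grip_force: 0.0
time: 15.38
tool_pos: [0.4439, -0.0235, 0.4351]
tool_rot: [-3.141, 0.001, 3.141]
contact_force: [-0.0, 0.1, 0.5]
opening: 0.0558
grip_force: 0.0
time: 16.05
tool_pos: [0.3728, -0.0236, 0.4356]
tool_rot: [-3.14, 0.726, 3.141]
contact_force: [0.2, 2.6, -0.4]
opening: 0.0068
grip_force: 0.0
time: 16.22
tool_pos: [0.3727, -0.0235, 0.435]
tool_rot: [3.141, 0.716, 3.14]
contact_force: [0.8, -0.2, -0.1]
opening: 0.0004
grip_force: 0.0
```

Converted, 0.0264 m is 0.033, 0.0232 m is 0.029.

```bash
echo '[[[0.029,0,0.033],[0,0,0]],[[0.029,0,0.033],[0,0,0]],[[0.029,0,0.033],[0,0,0]],[[0.029,0,0.033],[0,0,0]],[[0.029,0,0.033],[0,0,0]],[[0.029,0,0.033],[0,0,0]],[[0,0,0],[0,0,0]]]' > m.json && python3 drive.py m.json
echo '[[[-0.0094,0,0.0083],[0,0,0]],[[-0.0094,0,0.0083],[0,0,0]],[[0,0,0],[0,0,0]]]' > m.json && python3 drive.py m.json
echo '[[[-0.0047,0,0.0041],[0,0,0]],[[-0.0047,0,0.0041],[0,0,0]],[[-0.0047,0,0.0041],[0,0,0]],[[0,0,0],[0,0,0]]]' > m.json && python3 drive.py m.json
```

```text
time: 16.8
tool_pos: [0.3823, -0.0313, 0.3004]
tool_rot: [3.102, 0.678, 3.136]
contact_force: [0.3, -0.2, -0.1]
opening: 0.0006
grip_force: 0.0
time: 17.05
tool_pos: [0.4026, -0.0338, 0.3036]
tool_rot: [3.103, 0.684, 3.14]
contact_force: [-0.3, 0.9, 0.3]
opening: 0.0005
grip_force: 0.0
time: 17.38
tool_pos: [0.4163, -0.0351, 0.3034]
tool_rot: [3.1, 0.682, 3.137]
contact_force: [0.3, -1.0, 0.7]
opening: 0.0005
grip_force: 0.2
```

Run:
```python
from h import *
o=observe();print(o["qpos"].round(3),o["tool_pos"].round(4),o["contact_force"].round(1))
from scipy.spatial.transform import Rotation as R
r=R.from_euler("xyz",o["tool_rot"]).as_matrix();print("tip",(o["tool_pos"]+r[:,2]*.178).round(4));print(r.round(3).tolist())
c=cams.read_camera("scene");im=c["image"].astype(int)
m=(im[...,0]>60)&(im[...,1]<35)&(im[...,2]<40);m[:, :250]=0
ys,xs=np.nonzero(m[110:285,250:420]);print(len(xs),xs.min()+250,xs.max()+250,ys.min()+110,ys.max()+110)
```

```text
[-0.356  0.189  2.197  1.159  0.283 -2.995] [ 0.4163 -0.0351  0.3034] [ 0.3 -1.   0.7]
tip [ 0.5285 -0.0283  0.1654]
[[-0.776, -0.022, 0.63], [0.003, 0.999, 0.039], [-0.631, 0.032, -0.775]]
65 282 383 177 223
```

Joint 5 is at its limit, so I need less tilt. I'll back off and use about 0.3 rad.

Units first: shifts go in shares of 0.8 m and turns go in shares of 4 rad. So -0.034 m is -0.0425, -0.011 m is -0.0138, 0.12 rad is 0.03.

```bash
echo '[[[-0.0138,0.0013,-0.0425],[0,0,0]],[[-0.0138,0.0013,-0.0425],[0,0,0]],[[-0.0138,0.0013,-0.0425],[0,0,0]],[[0,0,0],[0,0.03,0]],[[0,0,0],[0,0.03,0]],[[0,0,0],[0,0.03,0]],[[0,0,0],[0,0,0]],[[0,0,0],[0,0,0]]]' > m.json && python3 drive.py m.json
python3 - <<'E'
from h import *
o=observe();print(o["qpos"].round(3),o["tool_pos"].round(4),o["tool_rot"].round(4))
from scipy.spatial.transform import Rotation as R
r=R.from_euler("xyz",o["tool_rot"]);print("tip",(o["tool_pos"]+r.as_matrix()[:,2]*.178).round(4))
t=R.from_euler("xyz",[np.pi,.3,np.pi]);print("rotvec tool",(r.inv()*t).as_rotvec().round(4))
tip=np.array([.49,-.025,.108]);T=tip-t.as_matrix()[:,2]*.178;print("TCP",T,"delta in target axes",(t.as_matrix().T@(T-o["tool_pos"])).round(4));print(t.as_matrix().round(3).tolist())
E
```

```text
time: 18.1
tool_pos: [0.3847, -0.0352, 0.3867]
tool_rot: [3.101, 0.345, -3.126]
contact_force: [0.6, 0.3, -0.5]
opening: 0.0004
grip_force: 0.0
[-0.35   0.024  2.008  0.221  0.812 -2.071] [ 0.3847 -0.0352  0.3867] [ 3.1007  0.3454 -3.1264]
tip [ 0.4448 -0.0271  0.2194]
rotvec tool [0.0457 0.0451 0.0153]
TCP [ 0.4373974 -0.025      0.2780499] delta in target axes [-0.0182  0.0102  0.1194]
[[-0.955, 0.0, 0.296], [0.0, 1.0, 0.0], [-0.296, 0.0, -0.955]]
```

Converted, 0.0299 m is 0.0374, -0.0046 m is -0.0058, 0.0457 rad is 0.0114.

```bash
echo '[[[0,0,0],[0.0114,0.0113,0.0038]],[[-0.0058,0.0033,0.0374],[0,0,0]],[[-0.0058,0.0033,0.0374],[0,0,0]],[[-0.0058,0.0033,0.0374],[0,0,0]],[[-0.0058,0.0033,0.0374],[0,0,0]],[[0,0,0],[0,0,0]],[[0,0,0],[0,0,0]]]' > m.json && python3 drive.py m.json
python3 - <<'E'
from h import *
o=observe();print(o["qpos"].round(3))
from scipy.spatial.transform import Rotation as R
r=R.from_euler("xyz",o["tool_rot"]);print("tip",(o["tool_pos"]+r.as_matrix()[:,2]*.178).round(4))
E
```

```text
time: 18.68
tool_pos: [0.4364, -0.0249, 0.2765]
tool_rot: [3.14, 0.294, 3.14]
contact_force: [-1.1, 0.3, 1.0]
opening: 0.0006
grip_force: 0.0
[-0.257  0.296  2.04   0.149  0.525 -1.946]
tip [ 0.4879 -0.0247  0.1061]
```

Converted, -0.0048 m is -0.006, 0.00145 m is 0.0018.

```bash
echo '[[[-0.006,0,0.0018],[0,0,0]],[[-0.006,0,0.0018],[0,0,0]],[[-0.006,0,0.0018],[0,0,0]],[[-0.006,0,0.0018],[0,0,0]]]' > m.json && python3 drive.py m.json
echo '[[[-0.006,0,0.0018],[0,0,0]],[[-0.006,0,0.0018],[0,0,0]],[[-0.006,0,0.0018],[0,0,0]]]' > m.json && python3 drive.py m.json
echo '[[[-0.006,0,0.0018],[0,0,0]],[[-0.006,0,0.0018],[0,0,0]],[[-0.006,0,0.0018],[0,0,0]]]' > m.json && python3 drive.py m.json
```

```text
time: 19.02
tool_pos: [0.4575, -0.0253, 0.2793]
tool_rot: [-3.14, 0.3, 3.141]
contact_force: [-0.4, 0.1, -0.4]
opening: 0.0008
grip_force: 0.0
time: 19.27
tool_pos: [0.4724, -0.0251, 0.2781]
tool_rot: [-3.141, 0.297, 3.141]
contact_force: [-2.7, 0.2, 1.9]
opening: 0.0006
grip_force: 1.6
time: 19.52
tool_pos: [0.4873, -0.0251, 0.2777]
tool_rot: [-3.141, 0.296, 3.141]
contact_force: [-3.4, 0.4, 2.5]
opening: 0.0008
grip_force: 1.6
```

Converted, -0.0048 m is -0.006, 0.00145 m is 0.0018.

```bash
echo '[[[-0.006,0,0.0018],[0,0,0]],[[-0.006,0,0.0018],[0,0,0]],[[-0.006,0,0.0018],[0,0,0]]]' > m.json && python3 drive.py m.json
echo '[[[-0.0048,0,0.0015],[0,0,0]],[[-0.0048,0,0.0015],[0,0,0]]]' > m.json && python3 drive.py m.json
echo '[[[-0.0024,0,0.0008],[0,0,0]],[[-0.0024,0,0.0008],[0,0,0]],[[0,0,0],[0,0,0]]]' > m.json && python3 drive.py m.json
```

```text
time: 19.77
tool_pos: [0.5025, -0.0252, 0.2778]
tool_rot: [-3.141, 0.296, 3.141]
contact_force: [-2.7, 1.1, 0.6]
opening: 0.0005
grip_force: 1.4
time: 19.93
tool_pos: [0.5104, -0.0252, 0.2778]
tool_rot: [-3.141, 0.296, 3.141]
contact_force: [-1.6, 1.0, 1.7]
opening: 0.0005
grip_force: 1.4
time: 20.18
tool_pos: [0.5143, -0.0252, 0.2778]
tool_rot: [-3.141, 0.297, 3.141]
contact_force: [-1.9, 0.3, 0.1]
opening: 0.0006
grip_force: 0.6
```

Converted, -0.0019 m is -0.0024, 0.0006 m is 0.0008.

```bash
echo '[[[-0.0024,0,0.0008],[0,0,0]],[[-0.0024,0,0.0008],[0,0,0]],[[0,0,0],[0,0,0]]]' > m.json && python3 drive.py m.json
echo '[[[-0.0018,0,0.0005],[0,0,0]],[[0,0,0],[0,0,0]]]' > m.json && python3 drive.py m.json
echo '[[[-0.0018,0,0.0005],[0,0,0]],[[0,0,0],[0,0,0]]]' > m.json && python3 drive.py m.json
echo '[[[-0.0018,0,0.0005],[0,0,0]],[[0,0,0],[0,0,0]]]' > m.json && python3 drive.py m.json
```

```text
time: 20.43
tool_pos: [0.5183, -0.0252, 0.2779]
tool_rot: [-3.141, 0.297, 3.141]
contact_force: [-0.3, -0.5, 0.7]
opening: 0.0003
grip_force: 0.6
time: 20.6
tool_pos: [0.5196, -0.0252, 0.2779]
tool_rot: [-3.141, 0.297, 3.141]
contact_force: [-2.0, -0.3, -0.2]
opening: 0.0003
grip_force: 0.8
time: 20.77
tool_pos: [0.521, -0.0252, 0.2779]
tool_rot: [-3.141, 0.297, 3.141]
contact_force: [-2.0, -0.4, 0.1]
opening: 0.0004
grip_force: 0.8
time: 20.93
tool_pos: [0.5225, -0.0252, 0.2779]
tool_rot: [-3.141, 0.297, 3.141]
contact_force: [-2.2, 0.9, -0.1]
opening: 0.0005
grip_force: 0.8
```

Converted, -0.0014 m is -0.0018, 0.0004 m is 0.0005.

```bash
echo '[[[-0.0018,0,0.0005],[0,0,0]],[[0,0,0],[0,0,0]]]' > m.json && python3 drive.py m.json
echo '[[[-0.0018,0,0.0005],[0,0,0]],[[0,0,0],[0,0,0]]]' > m.json && python3 drive.py m.json
echo '[[[-0.0013,0,0.0004],[0,0,0]],[[0,0,0],[0,0,0]]]' > m.json && python3 drive.py m.json
echo '[[[-0.0013,0,0.0004],[0,0,0]],[[0,0,0],[0,0,0]]]' > m.json && python3 drive.py m.json
echo '[[[-0.0013,0,0.0004],[0,0,0]],[[0,0,0],[0,0,0]]]' > m.json && python3 drive.py m.json
```

```text
time: 21.1
tool_pos: [0.524, -0.0252, 0.278]
tool_rot: [-3.141, 0.297, 3.141]
contact_force: [-1.8, 1.2, -0.4]
opening: 0.0005
grip_force: 0.8
time: 21.27
tool_pos: [0.5251, -0.0252, 0.2778]
tool_rot: [-3.141, 0.295, 3.141]
contact_force: [-3.9, 0.0, 1.8]
opening: 0.0005
grip_force: 1.9
time: 21.43
tool_pos: [0.5256, -0.0251, 0.2778]
tool_rot: [-3.141, 0.294, 3.141]
contact_force: [-8.0, -0.4, 3.6]
opening: 0.0007
grip_force: 3.9
time: 21.6
tool_pos: [0.5261, -0.0251, 0.2778]
tool_rot: [-3.142, 0.292, 3.141]
contact_force: [-11.1, -1.1, 7.6]
opening: 0.0003
grip_force: 6.0
time: 21.77
tool_pos: [0.5266, -0.0252, 0.2779]
tool_rot: [3.142, 0.291, 3.141]
contact_force: [-16.4, -2.0, 11.4]
opening: 0.0002
grip_force: 8.2
```

Red is against the panel: force rises steeply to about 16 N with no further travel. I'll retreat, lift, untilt and turn the gripper for the book end.

Converted, -0.035 m is -0.0438, -0.03 m is -0.0375, 0.1 rad is 0.025.

```bash
echo '[[[0.0238,0,-0.0073],[0,0,0]],[[0.0238,0,-0.0073],[0,0,0]],[[-0.0113,0,-0.0375],[0,0,0]],[[-0.0125,0,-0.0438],[0,0,0]],[[-0.0125,0,-0.0438],[0,0,0]],[[-0.0125,0,-0.0438],[0,0,0]],[[0,0,0],[0,0.025,0]],[[0,0,0],[0,0.025,0]]]' > m.json && python3 drive.py m.json
echo '[[[0,0,0],[0,0.0238,0]],[[0,0,0],[0,0,0.03]],[[0,0,0],[0,0,0.03]],[[0,0,0],[0,0,0.03]],[[0,0,0],[0,0,0.03]],[[0,0,0],[0,0,0.03]],[[0,0,0],[0,0,0.03]],[[0,0,0],[0,0,0.03]]]' > m.json && python3 drive.py m.json
echo '[[[0,0,0],[0,0,0.03]],[[0,0,0],[0,0,0.03]],[[0,0,0],[0,0,0.03]],[[0,0,0],[0,0,0.03]],[[0,0,0],[0,0,0.03]],[[0,0,0],[0,0,0.03]],[[0,0,0],[0,0,0]],[[0,0,0],[0,0,0]]]' > m.json && python3 drive.py m.json
python3 - <<'E'
from h import *
import cv2
o=observe();print(o["qpos"].round(3))
from scipy.spatial.transform import Rotation as R
r=R.from_euler("xyz",o["tool_rot"]);t=R.from_euler("xyz",[np.pi,0,np.pi/2]);print("rotvec tool",(r.inv()*t).as_rotvec().round(4))
T=np.array([.69,-.125,.40]);print("delta",(t.as_matrix().T@(T-o["tool_pos"])).round(4))
for n in("top","wrist","scene"): cv2.imwrite(f"pics/{n}6.png",cams.read_camera(n)["image"][:,:,::-1])
E
```

```text
time: 22.43
tool_pos: [0.4867, -0.0252, 0.4221]
tool_rot: [-3.139, 0.101, 3.14]
contact_force: [-0.4, -0.2, -1.1]
opening: 0.0
grip_force: 0.0
time: 23.1
tool_pos: [0.487, -0.0252, 0.4188]
tool_rot: [3.139, 0.003, 2.295]
contact_force: [-0.7, 0.6, 0.6]
opening: 0.0005
grip_force: 0.0
time: 23.77
tool_pos: [0.4868, -0.0251, 0.4187]
tool_rot: [3.139, 0.001, 1.584]
contact_force: [1.2, -0.1, -1.0]
opening: -0.0001
grip_force: 0.0
[-0.209  0.261  1.6    0.     1.278 -0.222]
rotvec tool [0.0029 0.0006 0.0133]
delta [-0.0999  0.2032  0.0187]
```

Converted, 0.0339 m is 0.0424, -0.0167 m is -0.0209, 0.013 rad is 0.0033.

```bash
echo '[[[-0.0209,0.0424,0.0038],[0,0,0.0033]],[[-0.0209,0.0424,0.0038],[0,0,0]],[[-0.0209,0.0424,0.0038],[0,0,0]],[[-0.0209,0.0424,0.0038],[0,0,0]],[[-0.0209,0.0424,0.0038],[0,0,0]],[[-0.0209,0.0424,0.0038],[0,0,0]],[[0,0,0],[0,0,0]],[[0,0,0],[0,0,0]]]' > m.json && python3 drive.py m.json
echo '[[[0,0,0.0338],[0,0,0]],[[0,0,0.0338],[0,0,0]],[[0,0,0.0338],[0,0,0]],[[0,0,0.0325],[0,0,0]],[[0,0,0],[0,0,0]],[[0,0,0],[0,0,0]]]' > m.json && python3 drive.py m.json
echo '[[[0.005,0,0],[0,0,0]],[[0.005,0,0],[0,0,0]],[[0.005,0,0],[0,0,0]],[[0.005,0,0],[0,0,0]],[[0,0,0],[0,0,0]]]' > m.json && python3 drive.py m.json
```

```text
time: 24.58
tool_pos: [0.691, -0.1266, 0.3974]
tool_rot: [-3.139, -0.001, 1.568]
contact_force: [0.1, 0.3, -0.2]
opening: 0.0009
grip_force: 0.0
time: 25.08
tool_pos: [0.6891, -0.1249, 0.294]
tool_rot: [-3.141, -0.0, 1.569]
contact_force: [0.2, -0.1, 0.3]
opening: 0.0003
grip_force: 0.0
time: 25.5
tool_pos: [0.6901, -0.1084, 0.2948]
tool_rot: [3.139, 0.0, 1.569]
contact_force: [0.3, 0.1, 0.3]
opening: 0.0006
grip_force: 0.0
```

Creep until contact, then close the row while watching the force.

Converted, 0.002 m is 0.0025.

```bash
echo '[[[0.0025,0,0],[0,0,0]],[[0.0025,0,0],[0,0,0]],[[0.0025,0,0],[0,0,0]],[[0,0,0],[0,0,0]]]' > m.json && python3 drive.py m.json
echo '[[[0.0025,0,0],[0,0,0]],[[0.0013,0,0],[0,0,0]],[[0,0,0],[0,0,0]]]' > m.json && python3 drive.py m.json
echo '[[[0.0013,0,0],[0,0,0]],[[0,0,0],[0,0,0]]]' > m.json && python3 drive.py m.json
echo '[[[0.0013,0,0],[0,0,0]],[[0,0,0],[0,0,0]]]' > m.json && python3 drive.py m.json
```

```text
time: 25.83
tool_pos: [0.6901, -0.1032, 0.2937]
tool_rot: [3.14, 0.0, 1.568]
contact_force: [-0.4, 0.2, -0.4]
opening: 0.0004
grip_force: 0.0
time: 26.08
tool_pos: [0.6901, -0.1005, 0.2937]
tool_rot: [3.14, 0.001, 1.568]
contact_force: [-0.4, -0.1, -1.0]
opening: 0.0002
grip_force: 0.0
time: 26.25
tool_pos: [0.69, -0.1001, 0.2937]
tool_rot: [3.14, 0.001, 1.567]
contact_force: [-1.5, -2.8, -0.4]
opening: 0.0002
grip_force: 1.5
time: 26.42
tool_pos: [0.69, -0.0996, 0.2938]
tool_rot: [3.14, 0.002, 1.567]
contact_force: [-0.4, -5.8, -0.6]
opening: 0.0003
grip_force: 2.8
```

Converted, 0.001 m is 0.0013.

```bash
echo '[[[0.0013,0,0],[0,0,0]],[[0,0,0],[0,0,0]]]' > m.json && python3 drive.py m.json
echo '[[[0.0013,0,0],[0,0,0]],[[0,0,0],[0,0,0]]]' > m.json && python3 drive.py m.json
echo '[[[0.0013,0,0],[0,0,0]],[[0,0,0],[0,0,0]]]' > m.json && python3 drive.py m.json
```

```text
time: 26.58
tool_pos: [0.69, -0.0991, 0.2938]
tool_rot: [3.14, 0.003, 1.566]
contact_force: [1.0, -8.1, -0.7]
opening: 0.0004
grip_force: 3.8
time: 26.75
tool_pos: [0.69, -0.0983, 0.2938]
tool_rot: [3.14, 0.003, 1.566]
contact_force: [-0.7, -8.2, -1.3]
opening: 0.0005
grip_force: 4.1
time: 26.92
tool_pos: [0.69, -0.0973, 0.2938]
tool_rot: [3.14, 0.003, 1.566]
contact_force: [0.0, -8.9, -1.1]
opening: 0.0007
grip_force: 4.1
```

Converted, 0.001 m is 0.0013.

```bash
echo '[[[0.0013,0,0],[0,0,0]],[[0,0,0],[0,0,0]]]' > m.json && python3 drive.py m.json
echo '[[[0.0009,0,0],[0,0,0]],[[0,0,0],[0,0,0]]]' > m.json && python3 drive.py m.json
echo '[[[0.0006,0,0],[0,0,0]],[[0,0,0],[0,0,0]]]' > m.json && python3 drive.py m.json
echo '[[[0.0006,0,0],[0,0,0]],[[0,0,0],[0,0,0]]]' > m.json && python3 drive.py m.json
```

```text
time: 27.08
tool_pos: [0.69, -0.0965, 0.2938]
tool_rot: [3.14, 0.004, 1.566]
contact_force: [0.7, -8.5, -1.9]
opening: 0.0003
grip_force: 4.5
time: 27.25
tool_pos: [0.69, -0.0961, 0.2938]
tool_rot: [3.14, 0.004, 1.566]
contact_force: [-0.2, -10.7, -1.1]
opening: 0.0002
grip_force: 5.1
time: 27.42
tool_pos: [0.69, -0.0959, 0.2938]
tool_rot: [3.14, 0.005, 1.566]
contact_force: [-0.3, -10.9, -1.7]
opening: 0.0004
grip_force: 5.6
time: 27.58
tool_pos: [0.69, -0.0956, 0.2938]
tool_rot: [3.14, 0.005, 1.566]
contact_force: [0.1, -12.7, -1.8]
opening: 0.0005
grip_force: 6.2
```

Converted, 0.0007 m is 0.0009.

```bash
echo '[[[0.0009,0,0],[0,0,0]],[[0,0,0],[0,0,0]]]' > m.json && python3 drive.py m.json
echo '[[[0.0009,0,0],[0,0,0]],[[0,0,0],[0,0,0]]]' > m.json && python3 drive.py m.json
echo '[[[0.0009,0,0],[0,0,0]],[[0,0,0],[0,0,0]]]' > m.json && python3 drive.py m.json
```

```text
time: 27.75
tool_pos: [0.69, -0.0955, 0.2938]
tool_rot: [3.14, 0.006, 1.566]
contact_force: [-0.9, -13.9, -1.1]
opening: 0.0005
grip_force: 7.3
time: 27.92
tool_pos: [0.69, -0.0954, 0.2938]
tool_rot: [3.14, 0.007, 1.565]
contact_force: [-0.1, -16.5, -1.5]
opening: 0.0006
grip_force: 8.3
time: 28.08
tool_pos: [0.69, -0.0952, 0.2938]
tool_rot: [3.14, 0.008, 1.565]
contact_force: [-0.1, -18.7, -0.9]
opening: 0.0
grip_force: 9.4
```

The row is snug. I'll retreat and look at it unobstructed.

Converted, -0.04 m is -0.05, -0.02 m is -0.025.

```bash
echo '[[[-0.025,0,0],[0,0,0]],[[-0.025,0,0],[0,0,0]],[[0,0,-0.05],[0,0,0]],[[0,0,-0.05],[0,0,0]],[[0,0,-0.05],[0,0,0]],[[0,0,0],[0,0,0]]]' > m.json && python3 drive.py m.json
echo '[[[0.0438,-0.0244,0],[0,0,0]],[[0.0438,-0.0244,0],[0,0,0]],[[0.0438,-0.0244,0],[0,0,0]],[[0.0438,-0.0244,0],[0,0,0]],[[0.0438,-0.0244,0],[0,0,0]],[[0.0438,-0.0244,0],[0,0,0]],[[0.0438,-0.0244,0],[0,0,0]]]' > m.json && python3 drive.py m.json
echo '[[[0.0438,-0.0244,0],[0,0,0]],[[0.0438,-0.0244,0],[0,0,0]],[[0.0438,-0.0244,0],[0,0,0]],[[0.0438,-0.0244,0],[0,0,0]],[[0.0438,-0.0244,0],[0,0,0]],[[0.0438,-0.0244,0],[0,0,0]],[[0,0,0],[0,0,0]]]' > m.json && python3 drive.py m.json
python3 - <<'E'
from h import *
import cv2
t=cams.read_camera("top")["image"][150:235,295:385,::-1];s=cams.read_camera("scene")["image"][155:285,270:400,::-1]
t=cv2.resize(t,(423,400),interpolation=cv2.INTER_CUBIC);s=cv2.resize(s,(376,376),interpolation=cv2.INTER_CUBIC)
s=cv2.copyMakeBorder(s,0,24,0,0,cv2.BORDER_CONSTANT);cv2.imwrite("pics/f.png",np.hstack([t,s]))
E
```

```text
time: 28.58
tool_pos: [0.6901, -0.1306, 0.4242]
tool_rot: [3.125, 0.004, 1.568]
contact_force: [0.4, -0.2, 2.3]
opening: 0.0006
grip_force: 0.0
time: 29.17
tool_pos: [0.5526, 0.1165, 0.4136]
tool_rot: [3.14, -0.0, 1.568]
contact_force: [1.1, 0.6, 0.1]
opening: 0.0007
grip_force: 0.0
time: 29.75
tool_pos: [0.4339, 0.3302, 0.4134]
tool_rot: [-3.142, -0.003, 1.574]
contact_force: [-0.9, -0.9, -0.1]
opening: 0.0007
grip_force: 0.0
```

View pics/f.png

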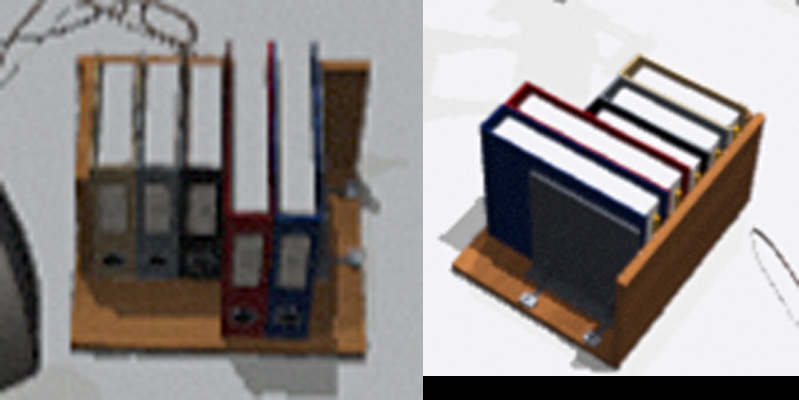

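The final view shows red directly left of blue, both spines flush at row 213 in the crop. All five binders stand upright, and the book end closes the row.

```bash
python3 -c "
from cell import robot, cams, observe
print(robot.hand_in())"
```

```text
the job is handed in; nothing more can be done
None
```

The job is handed in, with no verdict returned. In the last pictures the red binder stands directly left of the blue one, spines flush and the row upright and closed by the book end; it took about 30 s, with no push reading above about 20 N.

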